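# Vent the loaded air clamp

## Task

Let the air out of the clamp that holds the drilled brush block: unscrew the small knurled lock nut on its valve, anticlockwise from above, about a quarter turn to its stop, then press the freed valve tip all the way down with the fingers, hold it there for about a second and let it spring back up. Do not touch the empty clamp.

Things in the scene. Friction and masses are not known exactly. Their poses are not given: they have to be found in the camera images.
- vent_tip: Steel valve tip of the loaded clamp (wooden drilled block, 68 x 130 mm, top at 50 mm, in its jaws beyond the valve). Pin 9 mm across; origin: centre of its top, 112 mm above the table, z up. Brass knurled lock nut on the same axis, 18 to 32 mm below the tip when tight: 20 mm across, 14 mm high, grip at any yaw. Under it a 13 mm stem, 25 mm long, on an air housing 76 x 80 mm, top at 55 mm.
- vent_turn (a joint): Turn of that lock nut, rad: 0 to 0.15 tight, grows anticlockwise seen from above, stop at 1.5 (one grasp). Stiff, 0.12 N m; stays where left. Threaded on the tip's pin: it climbs 4 mm per rad and the tip can be pressed only as deep as the nut has climbed. If held at constant height while turning, the tip sinks instead and springs up when the nut is let go.
- vent_stroke (a joint): How far the tip of the loaded clamp's valve is pressed down, in m: 0 up, at most 0.006. A spring pushes it up: about 2.5 N to start, 6 N at 6 mm.
- idle_clamp: The other clamp, alike (same valve, nut and tip) but with nothing in its jaws; left or right of the loaded one. Both are fixed, turned up to 17 degrees. Origin on the table under its valve axis; x points from the valve to the jaws, away from the robot; base plate x = -50 to 190 mm, y = -50 to 50 mm; valve top at 112 mm. To be left untouched.

How it is judged:
On the way, in this order (a step that is already met when the one before it is completed fails the run):
1. the lock nut of the loaded clamp is unscrewed by about a quarter turn (past 1.0 rad) (value of joint vent_turn above 1 rad), for 0.1 s.
2. the fingers press the freed tip more than 3 mm down and keep it there for half a second (value of joint vent_stroke above 0.003 m and contact force between the fingers and vent_tip above 1 N), for 0.5 s.
At the end, for the whole second after the job is handed in: The lock nut stands unscrewed (past 1.0 rad) and the tip, released, has sprung back up to within 1.5 mm of its top (value of joint vent_turn above 1 rad and value of joint vent_stroke below 0.0015 m); the robot touches nothing.
It fails at once if the empty clamp is touched (more than 2 N) (contact force between any of the fingers, the arm and idle_clamp above 2 N).
It also fails if it takes over 38 s, if anything falls off the work surface, if the arm or the gripper's body presses on something with over 40 N, if the wrist force passes 120 N, or if a joint passes its speed limit or range.

## Robot

A 7-joint arm with a two-finger parallel gripper is mounted at the origin on the work surface. World frame = base frame: x ahead of the robot, y to its left, z up, the work surface at z = 0. Lengths are in m, angles in rad, forces in N, time in s.
With the tool pointing down it reaches from about 0.4 to 0.85 m from the base axis. Payload 10.4 kg.
Tool frame: the origin (TCP) lies on the centre line of the jaws, within the pads' length; the fingertips stand 17 mm ahead of it and the grasp point (between the pads) lies 2 mm behind it; z points along the fingers, y is the line along which they close (so a half turn about z gives the same grasp; the last joint's range is limited). The gripper opens to 85 mm and grips with 20 to 120 N. Pads are 22 mm wide; open, the fingers measure 114 mm over their backs; the gripper's body (76 mm by 85 mm) begins 54 mm behind the grasp point. The pads swing forward as they close: fully open they stand 13 mm farther back than shut.
Start: joints at [1.121, 0.332, -0.065, 1.46, 0.022, 1.35, -0.088], TCP at [0.259, -0.569, 0.248] pointing down, gripper open.
Joint ranges: [-2.6, 2.6], [-0.5, 2.12], [-1.47, 1.34], [0.16, 2.42], [-1.27, 4.41], [0.06, 2.06], [-2.6, 2.6]. Speed limits (rad/s): [2.22, 2.22, 2.79, 2.79, 3.14, 3.14, 3.14].

## Interface

Orientations are given as a unit quaternion [x, y, z, w].
In Python, from workcell import sensors, imaging, order, spotter gives the robot as it stands. The module is installed in compiled form; this text tells all that it offers.
- The arm moves only by the shell command python3 -m inch 'ROWS' [FORCE]. ROWS is JSON, a list that holds one entry, the list of rows, each a list of 7 numbers: the shift along the tool's x, y, z in m, then the turn, a rotation vector about the tool's x, y, z in rad, then the closure, from -1 (fully open) to 1 (shut). In form: [[[x, y, z, ax, ay, az, hand], ...]]. A call has 1 to 10 rows; each row is the pose to reach, as a shift and turn from the pose commanded when the call began, along the tool's axes at that moment; what a row does not reach only later rows make up. A row lasts 1/10 s, in which the tool goes at most 50 mm and 8.59 degrees, less where a joint would pass 70% of its speed; a pose out of reach is approached as far as the arm can. A call with a gripper value outside its range is refused whole. The fingers move at their own pace and stop on an object; FORCE is the grip in N (left out, the last holds). Time passes only in rows, so rows that repeat a pose let the fingers close. It gives the time, the measured TCP pose, the force, the opening and the grip force at its end, in the units of the state.
- sensors.get_obs(): the state, without advancing time (a new reading comes with each control period).
- imaging.camera(name): name is "scene" or "top"; returns the picture (384x512x3 uint8, blue, green, red); there is no depth.
- imaging.calibration(name): a dict with "mtx" (3x3 intrinsics, pixels), "R" (3x3) and "t" (3): a world point X has camera coordinates R X + t. Camera axes: x right, y down, z forward; pixel columns grow to the right and rows downward; lengths in m; the calibration is good to about 2 mm. A picture is of the moment at which its call begins. calibration takes no time and is no camera call.
- order.hand_in(): hands the job in; it is judged then, once.
Trained networks look in the newest picture that a camera, given by its name, has taken for a name from the list of things; names that differ only in an ending like _2 or _b are one class to them, and where a whole thing is asked for, a point or a joint stands for the part that bears it (a point fixed in the world has none). Each returns a list of dicts, best first, with "conf" (0 to 1); they miss things now and then, are a little off and sometimes report something else, mostly with a low value. They report only what shows in the picture. A call takes as long as a camera call.
- spotter.look_for(label, camera): "pixel" ([column, row] in pixels, amid what is visible of it).
The state is a dict: "clock": time; "joint_pos": joint angles; "joint_velocities": joint speeds; "tau": joint torques, N m; "position": TCP position; "ee_rot": TCP orientation; "ft_force": force on the tool from outside, world axes, zero at the start; "torque": the same for the moment, N m; "grip_width": opening from 0.0 (shut) to 1.0 (fully open); "grasp_force": force on a finger pad.
Only numpy, scipy, OpenCV 4.12 (cv2) and the standard library are available. Lean on these libraries where they do the work, as an engineer would, in place of code of your own. Each camera call takes 0.05 s, during which the arm holds its last target. There are 200 camera calls.

## Working session

There is one attempt and no reset: what is moved stays moved. The work goes in short steps, Python scripts to look and compute and a shell command to move; the robot and the scene stay as the last step left them, time stands still between calls to the robot, and variables do not carry over. Pictures are saved under pics/ and viewed, at most 10 in all, crops included, and the job is handed in when it is done.

```bash
mkdir -p pics; python3 - <<'E'
from workcell import sensors, imaging, spotter
import cv2
o=sensors.get_obs(); print({k:o[k] for k in("clock","position","ee_rot","grip_width","ft_force")})
for n in("scene","top"):
    cv2.imwrite(f"pics/{n}0.png",imaging.camera(n))
    c=imaging.calibration(n); print(n,c)
    for l in("vent_tip","idle_clamp"): print(l,spotter.look_for(l,n))
E
```

```text
{'clock': 0.0, 'position': array([ 0.25859027, -0.56858933,  0.2475198 ]), 'ee_rot': array([ 9.77310725e-01,  2.11809374e-01, -1.76140355e-04, -7.10166410e-04]), 'grip_width': 1.001875925532892, 'ft_force': array([-0.55593694, -0.32999882, -0.19137036])}
scene {'mtx': array([[379.69616418,   0.        , 259.16319528],
       [  0.        , 379.69616418, 191.82642673],
       [  0.        ,   0.        ,   1.        ]]), 'R': array([[ 0.55960131,  0.82871973,  0.00836559],
       [ 0.47032693, -0.30924946, -0.82653333],
       [-0.68237743,  0.4664637 , -0.56282561]]), 't': array([-0.29756994, -0.17884795,  1.28207222])}
vent_tip []
idle_clamp [{'pixel': [352.1, 204.9], 'conf': 0.59}]
top {'mtx': array([[377.058041  ,   0.        , 257.74803598],
       [  0.        , 377.058041  , 191.70427502],
       [  0.        ,   0.        ,   1.        ]]), 'R': array([[-0.00960397, -0.99988579,  0.0116694 ],
       [-0.99205885,  0.00806393, -0.12551581],
       [ 0.12540737, -0.01278218, -0.99202299]]), 't': array([-0.00803387,  0.52426905,  0.72358422])}
vent_tip []
idle_clamp [{'pixel': [146.6, 150.8], 'conf': 0.88}, {'pixel': [384.0, 222.0], 'conf': 0.36}]
```

View pics/scene0.png

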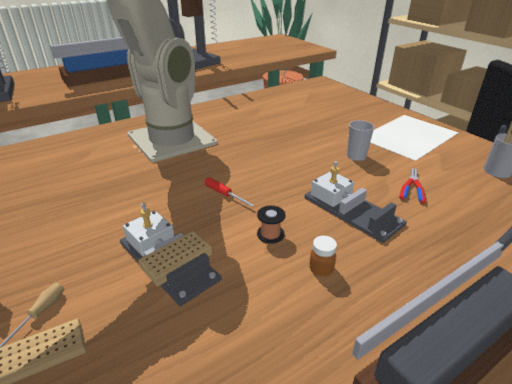

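View pics/top0.png

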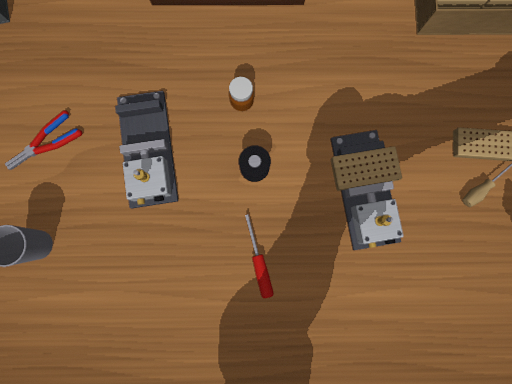

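The loaded clamp is on the right of the top view, with its valve near (384,220); in the scene view the valve is near (146,208). The idle clamp is on the left in top, at (141,175). I'll enlarge crops of the loaded valve.

```bash
python3 - <<'E'
import cv2,numpy as np
s=cv2.imread("pics/scene0.png")[190:260,110:180]; t=cv2.imread("pics/top0.png")[190:260,350:420]
cv2.imwrite("pics/crop0.png",np.hstack([cv2.resize(a,(400,400),interpolation=cv2.INTER_CUBIC) for a in(s,t)]))
E
```

```text
(no output)
```

View pics/crop0.png

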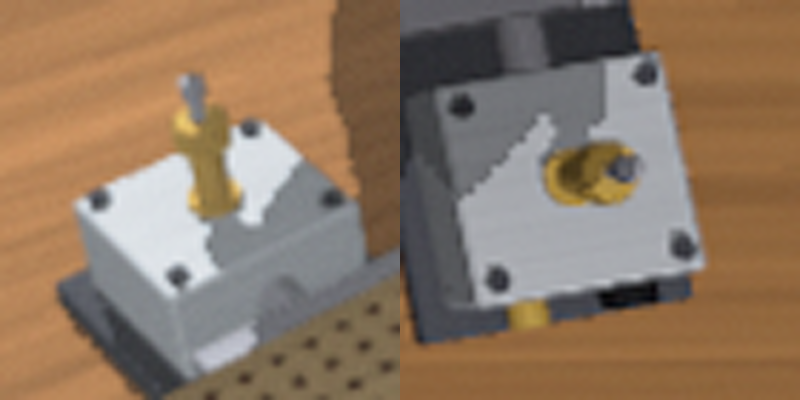

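The crop shows the pin top at about (190,78) in the scene half and (625,165) in the top half. The four housing screws are at (461,106), (645,73), (683,246) and (497,279).

```bash
cat > h.py <<'E'
import numpy as np
from workcell import imaging
def ray(n,p):
    c=imaging.calibration(n); d=c["R"].T@np.linalg.solve(c["mtx"],[p[0],p[1],1]); return -c["R"].T@c["t"],d
def atz(n,p,z):
    o,d=ray(n,p); return o+d*(z-o[2])/d[2]
def tri(a,b):
    A=np.zeros((3,3));v=np.zeros(3)
    for n,p in(a,b):
        o,d=ray(n,p);d/=np.linalg.norm(d);P=np.eye(3)-np.outer(d,d);A+=P;v+=P@o
    return np.linalg.solve(A,v)
def proj(n,X):
    c=imaging.calibration(n);q=c["mtx"]@(c["R"]@np.array(X)+c["t"]);return q[:2]/q[2]
E
python3 - <<'E'
from h import *
k=70/400
s=(110+190*k-.5,190+78*k-.5); t=(350+225*k-.5,190+165*k-.5)
print(s,t,atz("scene",s,.112),atz("top",t,.112),tri(("scene",s),("top",t)))
q=np.array([atz("top",(350+(u-400)*k-.5,190+v*k-.5),.055) for u,v in((461,106),(645,73),(683,246),(497,279))])
print(q,q.mean(0)); d=q[0]-q[3]; print("yaw",np.arctan2(d[1],d[0]))
print("idle",atz("top",(138,178),.112))
from workcell import sensors
from scipy.spatial.transform import Rotation as R
print(R.from_quat(sensors.get_obs()["ee_rot"]).as_matrix().round(3))
E
```

```text
(142.75, 203.15) (388.875, 218.375) [ 0.46463636 -0.24689927  0.112     ] [ 0.46425488 -0.24554954  0.112     ] [ 0.46408971 -0.24628166  0.1113236 ]
[[ 0.48776473 -0.21118903  0.055     ]
 [ 0.49850263 -0.27465734  0.055     ]
 [ 0.43972376 -0.28434216  0.055     ]
 [ 0.42926876 -0.22079378  0.055     ]] [ 0.46381497 -0.24774558  0.055     ]
yaw 0.1627429543760748
idle [0.54077634 0.20332891 0.112     ]
[[ 0.91   0.414 -0.   ]
 [ 0.414 -0.91   0.   ]
 [-0.    -0.    -1.   ]]
```

Both views agree on the tip at (0.464, -0.2465, 0.112), which also lies on the housing centre. Now I'll move to hover above it.

```bash
python3 -m inch '[[[0.04,-0.026,0.0,0,0,0,0],[0.08,-0.052,0.01,0,0,0,0],[0.12,-0.078,0.02,0,0,0,0],[0.16,-0.104,0.03,0,0,0,0],[0.2,-0.13,0.04,0,0,0,0],[0.24,-0.156,0.05,0,0,0,0],[0.28,-0.182,0.06,0,0,0,0],[0.3205,-0.208,0.07,0,0,0,0],[0.3205,-0.208,0.0775,0,0,0,0],[0.3205,-0.208,0.0775,0,0,0,0]]]' 60
python3 -m inch '[[[0,0,0,0,0,0,0],[0,0,0,0,0,0,0],[0,0,0,0,0,0,0]]]'
python3 - <<'E'
from h import *
from workcell import sensors
from scipy.spatial.transform import Rotation as R
import cv2
o=sensors.get_obs();print(o);M=R.from_quat(o["ee_rot"]).as_matrix()
print("to go tool", M.T@(np.array([.4643,-.2465,.085])-o["position"]))
a=imaging.camera("scene")[130:260,90:220];b=imaging.camera("top")[150:280,320:450]
cv2.imwrite("pics/c1.png",np.hstack([cv2.resize(x,(400,400),interpolation=cv2.INTER_CUBIC) for x in(a,b)]))
E
```

```text
clock: 1.3
position: [0.4643, -0.2457, 0.1699]
ee_rot: [0.977, 0.213, -0.001, -0.001]
ft_force: [-0.5, -0.1, -0.4]
grip_width: 0.498
grasp_force: 0.0
clock: 1.6
position: [0.4641, -0.2481, 0.1713]
ee_rot: [0.978, 0.211, 0.0, 0.0]
ft_force: [0.4, -0.2, 0.6]
grip_width: 0.5
grasp_force: 0.0
{'clock': 1.6, 'joint_pos': array([ 0.69775454,  0.19395494, -0.32578418,  1.80706395,  0.06800974,
        1.15066928, -0.79599038]), 'joint_velocities': array([-0.00138715, -0.00040138, -0.00494547,  0.00354394, -0.00216184,
       -0.002685  , -0.00238152]), 'tau': array([-8.82187486e-02, -4.89989090e+01, -1.91033520e+00, -3.65645170e+01,
        1.79474708e-02,  5.11965860e-03,  8.86816706e-03]), 'position': array([ 0.46405382, -0.24809164,  0.17127699]), 'ee_rot': array([9.77520427e-01, 2.10840337e-01, 2.04001494e-04, 3.53925054e-04]), 'ft_force': array([ 0.42736563, -0.18306189,  0.61002822]), 'torque': array([-0.03847343,  0.00785276,  0.02428061]), 'grasp_force': 0.0, 'grip_width': 0.5000088283769901}
to go tool [ 0.00085884 -0.00141578  0.08627613]
```

View pics/c1.png

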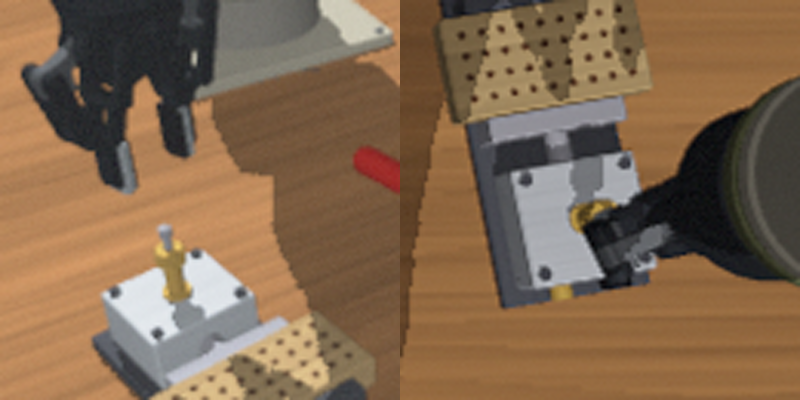

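The open fingers hang above the pin: fingertips at crop (125,190) and (182,152), pin at (165,230). Descending straight down with a small correction.

```bash
python3 - <<'E'
from h import *
print(proj("scene",[.464,-.247,.153]),(90+153/3.077,130+171/3.077))
E
python3 -m inch '[[[0,0,0.02,0,0,0,0],[0.0,-0.0005,0.04,0,0,0,0],[0.0005,-0.0005,0.06,0,0,0,0],[0.0005,-0.0005,0.075,0,0,0,0],[0.0005,-0.0005,0.085,0,0,0,0],[0.0005,-0.0005,0.085,0,0,0,0],[0.0005,-0.0005,0.085,0,0,0,0]]]'
python3 - <<'E'
from h import *
from workcell import sensors
import cv2
for i in range(3):print(sensors.get_obs()["position"])
a=imaging.camera("scene")[150:250,100:200];b=imaging.camera("top")[170:270,340:440]
cv2.imwrite("pics/c2.png",np.hstack([cv2.resize(x,(400,400),interpolation=cv2.INTER_CUBIC) for x in(a,b)]))
E
```

```text
[139.2454097  186.51388462] (139.72375690607734, 185.5736106597335)
clock: 2.4
position: [0.4649, -0.2465, 0.0864]
ee_rot: [0.977, 0.212, 0.0, 0.0]
ft_force: [0.4, 0.1, 0.4]
grip_width: 0.499
grasp_force: 0.0
[ 0.46488825 -0.24651315  0.08636372]
[ 0.46488825 -0.24651315  0.08636372]
[ 0.46488825 -0.24651315  0.08636372]
```

View pics/c2.png

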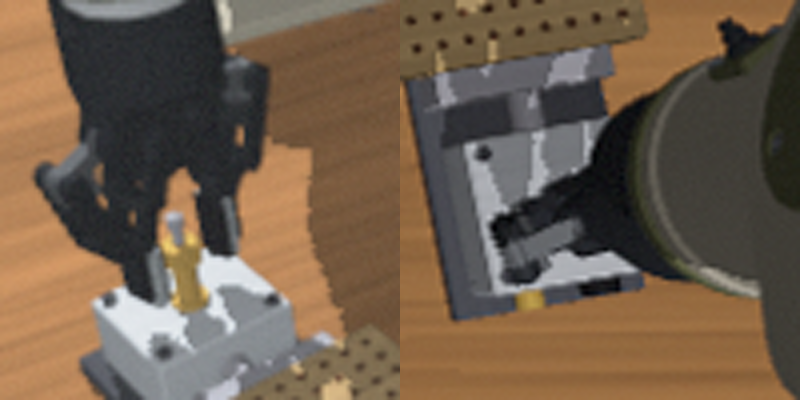

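The pads straddle the nut in crop: pin at (175,225), nut around (180,250). Closing.

```bash
python3 -m inch '[[[0,0,0,0,0,0,0.3],[0,0,0,0,0,0,0.5],[0,0,0,0,0,0,0.7],[0,0,0,0,0,0,1],[0,0,0,0,0,0,1],[0,0,0,0,0,0,1],[0,0,0,0,0,0,1]]]' 60
```

```text
clock: 3.2
position: [0.4651, -0.2469, 0.0863]
ee_rot: [0.977, 0.212, 0.001, 0.001]
ft_force: [3.4, -4.6, 2.4]
grip_width: 0.194
grasp_force: 58.7
```

```bash
python3 -m inch '[[[0,0,-0.0005,0,0,-0.14,1],[0,0,-0.0011,0,0,-0.28,1],[0,0,-0.0017,0,0,-0.42,1],[0,0,-0.0022,0,0,-0.56,1],[0,0,-0.0028,0,0,-0.7,1],[0,0,-0.0034,0,0,-0.84,1],[0,0,-0.0039,0,0,-0.98,1],[0,0,-0.0045,0,0,-1.12,1],[0,0,-0.005,0,0,-1.26,1],[0,0,-0.0054,0,0,-1.36,1]]]' 60
python3 -m inch '[[[0,0,0,0,0,0,1],[0,0,0,0,0,0,1],[0,0,0,0,0,0,1]]]'
python3 - <<'E'
from h import *
from workcell import sensors
from scipy.spatial.transform import Rotation as R
import cv2
o=sensors.get_obs();print(o["torque"],o["joint_pos"][6],R.from_quat(o["ee_rot"]).as_matrix().round(3))
a=imaging.camera("scene")[150:250,100:200]
cv2.imwrite("pics/c3.png",cv2.resize(a,(400,400),interpolation=cv2.INTER_CUBIC))
E
```

```text
clock: 4.2
position: [0.4644, -0.2466, 0.0913]
ee_rot: [0.625, 0.781, -0.0, -0.0]
ft_force: [2.1, -3.8, 2.1]
grip_width: 0.195
grasp_force: 58.7
clock: 4.5
position: [0.4645, -0.2465, 0.0912]
ee_rot: [0.628, 0.778, -0.0, 0.0]
ft_force: [-0.3, -4.7, 2.5]
grip_width: 0.197
grasp_force: 58.7
[-0.91714656  0.05713205 -0.04214211] 0.47298756332453323 [[-0.212  0.977 -0.   ]
 [ 0.977  0.212 -0.   ]
 [-0.    -0.    -1.   ]]
```

View pics/c3.png

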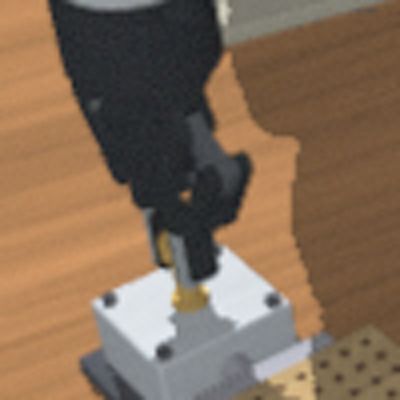

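The pads still grip the nut, which has turned with the hand by 1.36 rad. Release and rise, then close.

```bash
python3 -m inch '[[[0,0,0,0,0,0,0.4],[0,0,0,0,0,0,0],[0,0,0,0,0,0,0],[0,0,-0.02,0,0,0,0],[0,0,-0.05,0,0,0,0],[0,0,-0.07,0,0,0,0.5],[0,0,-0.07,0,0,0,1],[0,0,-0.07,0,0,0,1],[0,0,-0.07,0,0,0,1],[0,0,-0.07,0,0,0,1]]]' 40
python3 -m inch '[[[0,0,0,0,0,0,1],[0,0,0,0,0,0,1],[0,0,0,0,0,0,1]]]'
python3 - <<'E'
from h import *
from workcell import sensors
from scipy.spatial.transform import Rotation as R
import cv2
P=[]
for i in range(6): o=sensors.get_obs();P.append(o["position"]);imaging.camera("scene")
p=np.mean(P,0);M=R.from_quat(o["ee_rot"]).as_matrix()
print(p,np.std(P,0),"to go",M.T@(np.array([.4643,-.2465,.129])-p),o["ft_force"])
a=imaging.camera("scene")[150:250,100:200]
cv2.imwrite("pics/c4.png",cv2.resize(a,(600,600),interpolation=cv2.INTER_CUBIC))
E
```

```text
clock: 5.55
position: [0.4641, -0.2459, 0.1601]
ee_rot: [0.627, 0.779, -0.0, -0.001]
ft_force: [0.0, -0.5, 0.1]
grip_width: -0.002
grasp_force: 0.0
clock: 5.85
position: [0.4646, -0.2462, 0.161]
ee_rot: [0.627, 0.779, 0.0, -0.0]
ft_force: [1.3, -0.9, -0.4]
grip_width: 0.003
grasp_force: 0.0
[ 0.4646329  -0.24625494  0.16114974] [2.22612637e-05 2.27276685e-05 6.59230733e-05] to go [-0.00016529 -0.0003795   0.03214973] [-0.43602267  0.15636415 -0.76198251]
```

View pics/c4.png

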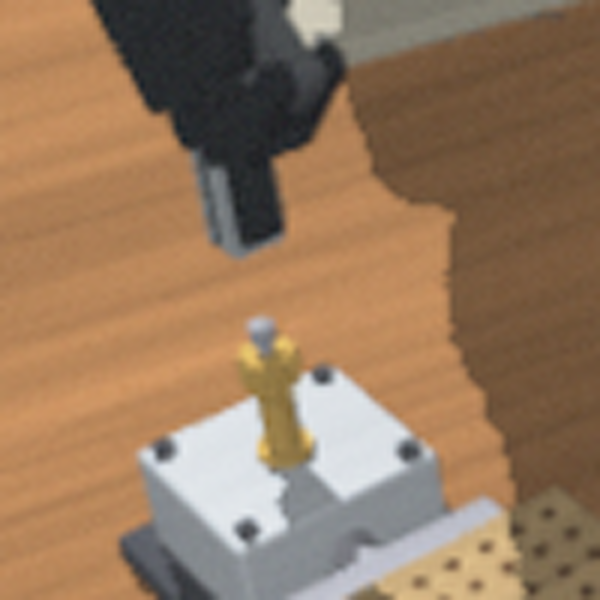

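The nut has clearly climbed: less pin shows above it, with the tip at crop (262,328). The shut fingers are over the tip. Now press.

```bash
python3 -m inch '[[[0,0,0.012,0,0,0,1],[0,0,0.022,0,0,0,1],[0,0,0.029,0,0,0,1],[0,0,0.031,0,0,0,1],[0,0,0.033,0,0,0,1],[0,0,0.035,0,0,0,1],[0,0,0.0365,0,0,0,1],[0,0,0.0365,0,0,0,1],[0,0,0.0365,0,0,0,1]]]' 40
```

```text
clock: 7.1
position: [0.4646, -0.2463, 0.1249]
ee_rot: [0.627, 0.779, -0.0, 0.0]
ft_force: [-3.1, 1.9, 4.6]
grip_width: -0.002
grasp_force: 2.2
```

```bash
python3 -m inch '[[[0,0,0.0006,0,0,0,1],[0,0,0.0012,0,0,0,1],[0,0,0.0015,0,0,0,1],[0,0,0.0015,0,0,0,1],[0,0,0.0015,0,0,0,1]]]'
python3 -m inch '[[[0,0,0,0,0,0,1],[0,0,0,0,0,0,1],[0,0,0,0,0,0,1],[0,0,0,0,0,0,1],[0,0,0,0,0,0,1],[0,0,0,0,0,0,1],[0,0,0,0,0,0,1],[0,0,0,0,0,0,1]]]'
python3 - <<'E'
from h import *
from workcell import sensors
import cv2
F=[]
for i in range(5): F.append(sensors.get_obs()["ft_force"]);a=imaging.camera("scene")
print(np.mean(F,0),sensors.get_obs()["position"])
cv2.imwrite("pics/c5.png",cv2.resize(a[150:250,100:200],(600,600),interpolation=cv2.INTER_CUBIC))
E
```

```text
clock: 7.6
position: [0.4647, -0.2463, 0.1233]
ee_rot: [0.627, 0.779, -0.0, 0.0]
ft_force: [-2.8, 1.4, 5.1]
grip_width: -0.0
grasp_force: 2.7
clock: 8.4
position: [0.4647, -0.2463, 0.1233]
ee_rot: [0.627, 0.779, -0.0, 0.0]
ft_force: [-4.0, 2.2, 4.9]
grip_width: 0.003
grasp_force: 2.7
[-3.28137874  1.98273912  4.77413202] [ 0.46468387 -0.24626639  0.12332074]
```

View pics/c5.png

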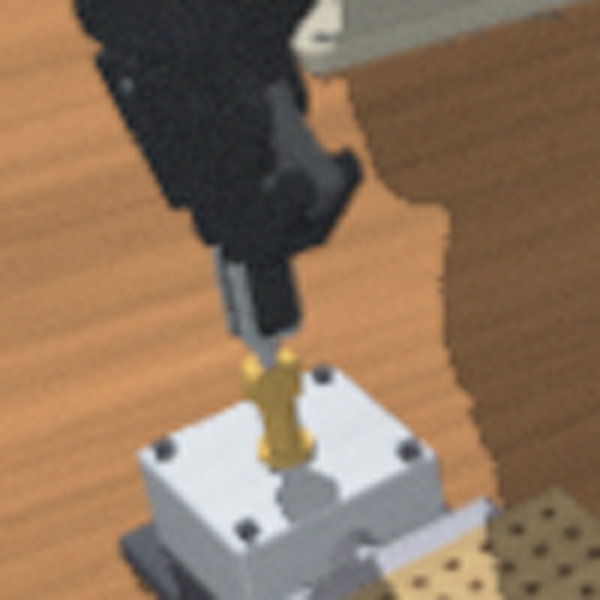

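The tip is pressed and the nut has sunk visibly (crop (285,355)). I'll push 1 mm more to reach the stop, hold 1 s, then release.

```bash
python3 -m inch '[[[0,0,0.0005,0,0,0,1],[0,0,0.001,0,0,0,1],[0,0,0.001,0,0,0,1],[0,0,0.001,0,0,0,1],[0,0,0.001,0,0,0,1],[0,0,0.001,0,0,0,1],[0,0,0.001,0,0,0,1],[0,0,0.001,0,0,0,1],[0,0,0.001,0,0,0,1],[0,0,0.001,0,0,0,1]]]'
```

```text
clock: 9.65
position: [0.4648, -0.2464, 0.1228]
ee_rot: [0.627, 0.779, -0.0, 0.0]
ft_force: [-4.8, 2.4, 10.6]
grip_width: 0.001
grasp_force: 5.2
```

The force rose to 10.6 N while the tool moved only 0.5 mm, so it's against the stop. Releasing.

```bash
python3 -m inch '[[[0,0,-0.003,0,0,0,1],[0,0,-0.008,0,0,0,1],[0,0,-0.02,0,0,0,1],[0,0,-0.05,0,0,0,1],[0,0,-0.08,0,0,0,1],[0,0,-0.08,0,0,0,1],[0,0,-0.08,0,0,0,1],[0,0,-0.08,0,0,0,1]]]'
python3 - <<'E'
from h import *
import cv2
a=imaging.camera("scene")
cv2.imwrite("pics/c6.png",cv2.resize(a[150:250,100:200],(600,600),interpolation=cv2.INTER_CUBIC))
E
```

```text
clock: 10.45
position: [0.4643, -0.2462, 0.2016]
ee_rot: [0.627, 0.779, -0.0, -0.0]
ft_force: [0.7, 0.2, -0.6]
grip_width: 0.0
grasp_force: 0.0
```

View pics/c6.png

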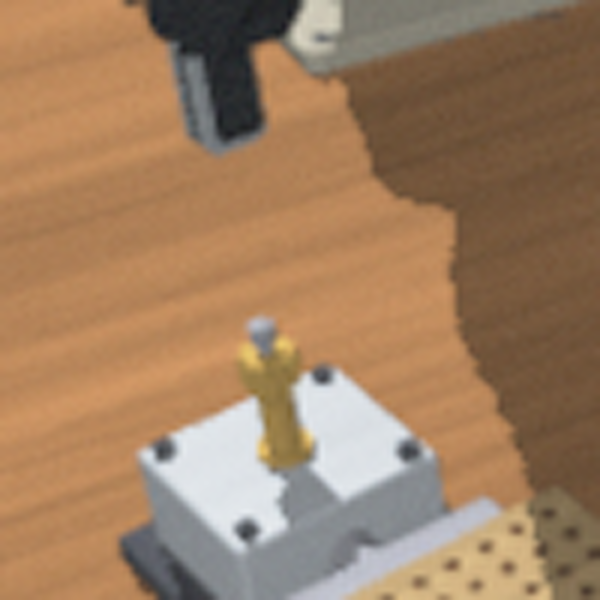

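The tip is back at (262,328), the same as before the press, with the nut still raised and the fingers well clear.

```bash
python3 -c "
from workcell import order
print(order.hand_in())"
```

```text
the job is handed in; nothing more can be done
None
```

The job is handed in, with no verdict returned: I unscrewed the loaded clamp's lock nut about 1.36 rad, pressed the tip to its stop for over a second, and it sprang back up; the empty clamp was not touched.

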